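# Set the coater's touch panel for the operator

### The job

Set the large touch panel ready for the operator: swivel it square with its own foot, the screen looking straight out over the side of the foot that carries the row of keys, and lean it back about 30 degrees from upright. Then let go of it; leave the small gauge display next to it as it is.

Things in the scene. Friction and masses are not known exactly. Their poses are not given: they have to be found in the camera images.
- panel_top (a point): Middle of the top edge (and of its thickness) of the large touch panel: a grey plastic slab 210 mm wide, 145 high, 24 thick, dark screen on its front, on a post and flat foot. Axes: x out of the screen, y along the top edge, z up along the slab. Both hinge axes cross at (-30, 0, -72.5) mm from here in these axes. The top 50 mm is free on both faces for pinching across the thickness.
- panel_swivel (a joint): Swivel of the large panel about its upright post, rad: 0 = square with the foot, screen facing out over its keys; grows counter-clockwise seen from above; range -1.4 to 1.4. The foot (120 x 170, 16 mm high, fixed to the bench) has a row of three black keys along its front long side. Stiff (0.12 N m); stays where it is left.
- panel_tilt (a joint): Tilt of the large panel, rad: 0 = upright, grows as its top leans back, away from the side the screen faces (0.52 = 30 degrees back); range -0.4 to 0.95. The level axis is 155 mm above the bench, behind the slab's middle. Stiff (0.25 N m; about 5 N at the top edge); stays where it is left.
- gauge_top (a point): Middle of the top edge of the small gauge display, not to be moved: the same kind of slab on the same kind of stand but only 120 wide, 85 high, 24 mm thick, its tilt axis also 155 mm above the bench. Axes as for the large panel.
There are look-alikes about, which are no part of the job. There is more than one size of the part that bears panel_top; the job needs the larger.

How it is judged:
At the end, for the whole second after the job is handed in: The large panel is at rest, its swivel within 0.19 rad (11 degrees) of square with its foot (0), and leaning back between 0.33 and 0.72 rad (30 degrees, give or take 11) (value of joint panel_swivel between -0.19 and 0.19 rad and value of joint panel_tilt between 0.33 and 0.72 rad and velocity of joint panel_swivel between -0.05 and 0.05 rad/s and velocity of joint panel_tilt between -0.05 and 0.05 rad/s); the robot touches nothing.
It fails at once if the small gauge display is turned or tilted: the middle of its top edge moves by more than 12 mm (distance of gauge_top from where it was at the start of the episode above 0.012 m).
It also fails if it takes over 35 s, if anything falls off the work surface, if the arm or the gripper's body presses on something with over 40 N, if the wrist force passes 120 N, or if a joint passes its speed limit or range.

### The arm

A 6-joint arm with a two-finger parallel gripper is mounted at the origin on the work surface. World frame = base frame: x ahead of the robot, y to its left, z up, the work surface at z = 0. Lengths are in m, angles in rad, forces in N, time in s.
With the tool pointing down it reaches from about 0.375 to 0.975 m from the base axis. Payload 3.8 kg.
Tool frame: the origin (TCP) lies midway between the tips of the shut fingers; the grasp point (between the pads) lies 19 mm behind it; z points along the fingers, y is the direction in which the jaws open and shut (so a half turn about z gives the same grasp; the last joint's range is limited). The gripper opens to 85 mm and grips with 20 to 120 N. Pads are 22 mm wide; open, the fingers measure 114 mm over their backs; the gripper's body (76 mm by 85 mm) begins 54 mm behind the grasp point. The pads swing forward as they close: fully open they stand 13 mm farther back than shut.
Start: joints at [-1.176, 0.264, 1.604, -0, 1.274, -0.037], TCP at [0.282, -0.613, 0.231] pointing down, gripper open.
Joint ranges: [-2.63, 2.63], [-0.94, 2.18], [0.31, 2.57], [-1.31, 4.45], [0, 2.66], [-2.55, 2.55]. Speed limits (rad/s): [2.57, 2.57, 3.14, 3.14, 3.14, 3.14].

### API

Orientations are given as a rotation vector (axis times angle).
In Python, from workcell import bot gives the robot as it stands. The module is installed in compiled form; this text tells all that it offers.
- The arm moves only by the tool play_rows, never from a script. Its argument "series" is a list of rows, each an object with "translation": the shift along the tool's x, y, z in m, a list of three; "spin": the turn about the tool's z in units of 5 degrees (1.0 is 5 degrees). In form: [{"translation": [dx, dy, dz], "spin": spin}, ...]. A call has 1 to 5 rows; each row shifts and turns the commanded pose from where the row before left it, along the tool's axes as they then stand; what a row does not reach is not made up. A row lasts 1/10 s, in which the tool goes at most 50 mm and 8.59 degrees, less where a joint would pass 70% of its speed; a pose out of reach is approached as far as the arm can. A call is refused whole if a number of a shift passes 0.05 or a number of a turn 1, either way. A call with a gripper value outside its range is refused whole. "jaw" is the gripper's target within -1 to 1 (fully open at 1, half-way at 0, shut at -1), set as the call begins (left out, the last holds). The fingers move at their own pace and stop on an object; "force" is the grip in N (left out, the last holds). Time passes only in rows, so rows that do not move let the fingers close. It gives the time, the measured TCP pose, the force and the opening at its end, in the units of the state.
- bot.read_state(): the state, without advancing time (a new reading comes with each control period).
- bot.read_camera(name): name is "scene" or "top" or "wrist"; returns the picture (480x640x3 uint8, blue, green, red); there is no depth.
- bot.get_calibration(name): a dict with "fov_y" (degrees; the focal length in pixels is half the picture's height over the tangent of half this angle, whatever the lens; pixels are square), "cx", "cy" (the principal point, pixels), "R" (3x3) and "t" (3): a world point X has camera coordinates R X + t. Camera axes: x right, y down, z forward; pixel columns grow to the right and rows downward; lengths in m; the calibration is good to about 2 mm. The wrist camera is an equidistant fisheye: a pixel r from the principal point sees the ray r / f radians off the axis. A picture is of the moment at which its call begins: read the wrist's pose just before it. get_calibration takes no time and is no camera call; for the wrist camera it gives the pose at the moment of the call.
- bot.finish_job(): hands the job in, once; it reports no verdict.
The state is a dict: "time": time; "q": joint angles; "joint_vel": joint speeds; "joint_torque": joint torques, N m; "tool_pos": TCP position; "tcp_rot": TCP orientation; "wrist_force": force on the tool from outside, world axes, zero at the start; "torque": the same for the moment, N m; "width": opening from 0.0 (shut) to 1.0 (fully open).
Only numpy, scipy, OpenCV 4.12 (cv2) and the standard library are available. Lean on these libraries where they do the work, as an engineer would, in place of code of your own. Each camera call takes 0.05 s, during which the arm holds its last target. There are 200 camera calls.

## Working session

There is one attempt and no reset: what is moved stays moved. The work goes in short steps, Python scripts to look and compute and a tool call to move; the robot and the scene stay as the last step left them, time stands still between calls to the robot, and variables do not carry over. Pictures are saved under pics/ and viewed, about 8 in all and at most 12, crops included, and the job is handed in when it is done.

Besides the shell and the picture viewer there is one more tool, called after "Request:" as a command line: name --argument value ..., lists and objects as JSON in quotes. play_rows: Moves the arm, as the interface text tells. Its arguments: {"type":"object","properties":{"series":{"type":"array","items":{"type":"object","properties":{"translation":{"type":"array","items":{"type":"number"}},"spin":{"type":"number"}}}},"jaw":{"type":"number"},"force":{"type":"number"}},"required":["series"]}

```bash
mkdir -p pics
python3 - <<'E'
from workcell import bot
import cv2
s=bot.read_state();print(s)
for n in("scene","top"):
    cv2.imwrite(f"pics/{n}0.png",bot.read_camera(n)); print(n,bot.get_calibration(n))
E
```

```text
{'time': 0.0, 'q': array([-1.17591893e+00,  2.64730130e-01,  1.60537723e+00, -1.22081428e-05,
        1.27364764e+00, -3.68978334e-02]), 'joint_vel': array([-9.11416792e-06,  1.83356409e-05,  3.78065463e-04,  8.99809505e-04,
        4.02103084e-04,  2.93250921e-06]), 'joint_torque': array([ 1.45646700e-03, -5.15108836e+01, -3.67320371e+01, -1.72386308e-05,
        1.28930208e-02,  7.27019682e-06]), 'tool_pos': array([ 0.28219763, -0.61239372,  0.22997576]), 'tcp_rot': array([-3.06658809e+00, -6.72524902e-01,  6.22332177e-04]), 'wrist_force': array([0.19048105, 0.01817898, 0.55473182]), 'torque': array([-0.01351092,  0.01892841,  0.01140376]), 'width': 1.0015968443268848}
scene {'fov_y': 42.52165748192241, 'cx': 320.6573155627143, 'cy': 238.67180963312052, 'R': array([[ 0.82777946,  0.56094811, -0.01088035],
       [ 0.45403939, -0.6811567 , -0.5743464 ],
       [-0.32958975,  0.47049204, -0.81854006]]), 't': array([-0.45797095, -0.15688558,  1.2472075 ])}
top {'fov_y': 52.79339204184372, 'cx': 323.50824709834626, 'cy': 233.5759486646756, 'R': array([[-0.01806939, -0.99982566,  0.00470627],
       [-0.99343006,  0.0174214 , -0.11310704],
       [ 0.11300533, -0.00671913, -0.99357166]]), 't': array([-0.01065518,  0.53983004,  1.06655554])}
```

View pics/scene0.png

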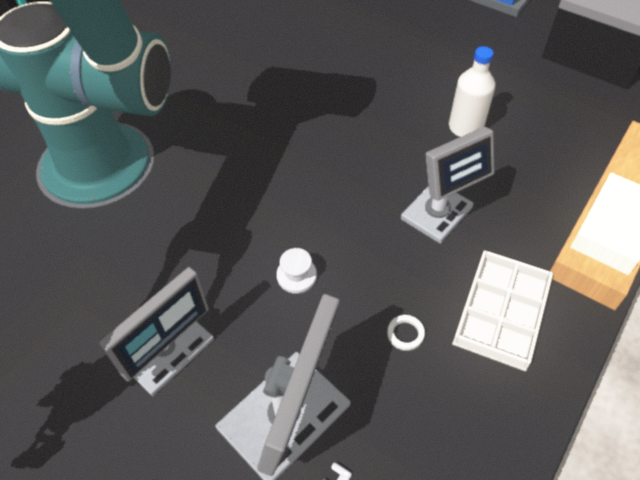

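View pics/top0.png

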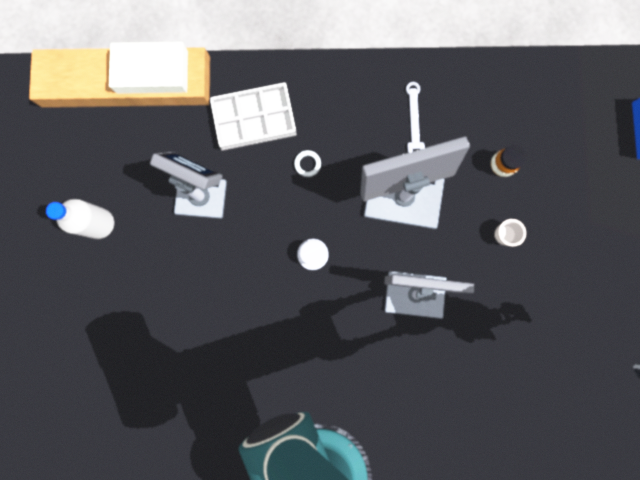

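Run:
```python
import cv2,numpy as np
a=cv2.imread("pics/scene0.png")[280:480,200:370]; b=cv2.imread("pics/top0.png")[120:240,345:485]
a=cv2.resize(a,None,fx=2.3,fy=2.3,interpolation=2);b=cv2.resize(b,None,fx=2.9,fy=2.9,interpolation=2)
c=np.zeros((max(a.shape[0],b.shape[0]),a.shape[1]+b.shape[1],3),np.uint8)
c[:a.shape[0],:a.shape[1]]=a;c[:b.shape[0],a.shape[1]:]=b
print(a.shape,b.shape);cv2.imwrite("pics/c1.png",c)
```

```text
(460, 391, 3) (348, 406, 3)
```

View pics/c1.png

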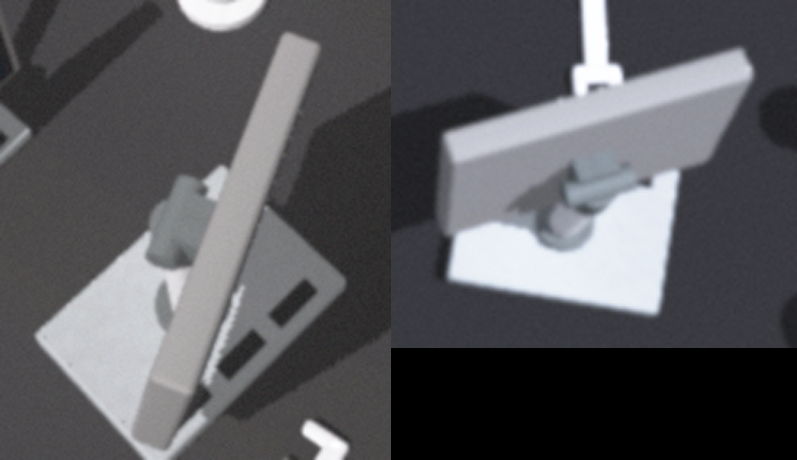

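```bash
cat > geo.py <<'E'
import numpy as np
from scipy.optimize import least_squares
from scipy.spatial.transform import Rotation as R
from workcell import bot
C={n:bot.get_calibration(n) for n in("scene","top")}
def proj(n,X):
    c=C[n];p=c["R"]@X+c["t"];f=240/np.tan(np.radians(c["fov_y"]/2));return np.array([c["cx"],c["cy"]])+f*p[:2]/p[2]
h=np.array([-.03,0,-.0725])
def pt(p,v): # v: hx,hy,yaw,tilt
    return np.array([v[0],v[1],.155])+R.from_euler("z",v[2]).apply(R.from_euler("y",-v[3]).apply(np.array(p)-h))
def ft(p,v): return np.array([v[0],v[1],.016])+R.from_euler("z",v[2]).apply(np.array([p[0],p[1],0]))
def fit(obs,f,v0):
    r=lambda v:np.concatenate([proj(n,f(p,v))-u for n,p,u in obs])
    s=least_squares(r,v0,loss="soft_l1");return s.x,r(s.x).reshape(-1,2)
E
python3 - <<'E'
from geo import *
S=lambda x,y:("scene",(200+x/2.3,280+y/2.3)); T=lambda x,y:("top",(345+(x-391)/2.9,120+y/2.9))
P=[(T(443,133),(.012,.105,0)),(T(740,50),(.012,-.105,0)),(T(455,162),(-.012,.105,0)),(T(752,72),(-.012,-.105,0)),(T(447,235),(-.012,.105,-.145)),(T(705,163),(-.012,-.105,-.145)),
(S(318,45),(.012,.105,0)),(S(285,33),(-.012,.105,0)),(S(190,393),(.012,-.105,0)),(S(152,378),(-.012,-.105,0)),(S(170,450),(.012,-.105,-.145)),(S(135,435),(-.012,-.105,-.145))]
F=[(T(448,278),(-.06,.085)),(T(658,313),(-.06,-.085)),(T(680,172),(.06,-.085)),(S(37,335),(-.06,-.085)),(S(345,283),(.06,.085)),(S(222,168),(-.06,.085)),(S(160,460),(.06,-.085))]
g=lambda L:[(n,p,np.array(u)) for (n,u),p in L]
v,r=fit(g(P),pt,[.65,-.2,.2,-.2]);print(v,r.round(1).tolist(),pt((0,0,0),v))
w,r=fit(g(F),ft,[.65,-.2,0]);print(w,r.round(1).tolist())
print("swivel",v[2]-w[2])
c=bot.get_calibration("wrist");print(c)
E
```

```text
[ 0.62645334 -0.20959202  0.27652805 -0.16743558] [[-1.4, -1.3], [0.3, -3.5], [-1.6, -0.1], [0.8, -0.3], [-1.5, 0.3], [0.7, -2.2], [1.0, -3.1], [-1.8, -4.2], [1.2, 0.2], [-2.1, -0.9], [-0.7, 1.3], [-2.4, 1.2]] [ 0.66653343 -0.19821733  0.22148648]
[ 0.62776292 -0.2106985  -0.19088709] [[-0.2, -1.8], [0.1, -1.3], [0.0, -2.9], [-2.3, -0.7], [0.8, -1.5], [-0.2, -2.8], [-1.7, 4.5]]
swivel 0.4674151414915046
{'fov_y': 65.70646984690485, 'cx': 318.01269916340044, 'cy': 237.93329863693572, 'R': array([[ 0.41860674, -0.90816585, -0.00178258],
       [-0.87086087, -0.40196677,  0.28288522],
       [-0.25762324, -0.11686529, -0.95915211]]), 't': array([-0.67371332, -0.03717511,  0.37989263])}
```

Request:
play_rows --series '[{"translation": [0, 0, -0.02], "spin": 1}, {"translation": [0, 0, -0.02], "spin": 1}, {"translation": [0, 0, -0.02], "spin": 1}, {"translation": [0, 0, -0.02], "spin": 1}, {"translation": [0, 0, -0.02], "spin": 1}]' --jaw -1 --force 30

```text
time: 0.6
tool_pos: [0.2823, -0.6127, 0.3313]
tcp_rot: [-3.14, 0.013, 0.001]
wrist_force: [-0.1, -0.2, -0.4]
width: 0.141
```

Request:
play_rows --series '[{"translation": [0, 0, 0], "spin": 1}, {"translation": [0, 0, 0], "spin": 1}, {"translation": [0, 0, 0], "spin": 0.1}, {"translation": [0.03, -0.03, 0], "spin": 0}, {"translation": [0.03, -0.03, 0], "spin": 0}]'

```text
time: 1.1
tool_pos: [0.3522, -0.5652, 0.3303]
tcp_rot: [-3.126, 0.296, 0.001]
wrist_force: [0.2, -0.4, 0.2]
width: 0.001
```

Request:
play_rows --series '[{"translation": [0.03, -0.03, 0], "spin": 0}, {"translation": [0.03, -0.03, 0], "spin": 0}, {"translation": [0.03, -0.03, 0], "spin": 0}, {"translation": [0.03, -0.03, 0], "spin": 0}, {"translation": [0.03, -0.03, 0], "spin": 0}]'

```text
time: 1.6
tool_pos: [0.5291, -0.4446, 0.3305]
tcp_rot: [-3.127, 0.291, 0.001]
wrist_force: [-0.5, -1.0, 0.1]
width: -0.002
```

```bash
cat >> geo.py <<'E'
def st():
    s=bot.read_state();d=s["tool_pos"]-[.627,-.2105,0];c,k=np.cos(.19),np.sin(.19)
    print("t",s["time"],"u",d[0]*c-d[1]*k,"v",d[0]*k+d[1]*c,"z",d[2],"xang",R.from_rotvec(s["tcp_rot"]).as_matrix()[:2,0],s["wrist_force"],s["width"])
E
python3 -c "
from geo import *
st()"
```

```text
t 1.6 u -0.0519629252100001 v -0.24838475999176984 z 0.3305185576982135 xang [ 0.98278225 -0.18476499] [-0.5041552  -0.99566827  0.07604638] -0.0015437868054783664
```

Request:
play_rows --series '[{"translation": [0.035, -0.035, 0], "spin": 0}, {"translation": [0.035, -0.035, 0], "spin": 0}, {"translation": [0.035, -0.035, 0], "spin": 0}, {"translation": [0.035, -0.035, 0], "spin": 0}, {"translation": [0.035, -0.035, 0], "spin": 0}]'

```text
time: 2.1
tool_pos: [0.7338, -0.3052, 0.3304]
tcp_rot: [-3.128, 0.291, 0.002]
wrist_force: [0.5, 0.5, 0.1]
width: -0.004
```

Request:
play_rows --series '[{"translation": [0.025, -0.01, 0.02], "spin": 0}, {"translation": [0, 0, 0.03], "spin": 0}, {"translation": [0, 0, 0.04], "spin": 0}, {"translation": [0, 0, 0.04], "spin": 0}, {"translation": [0, 0, 0.01], "spin": 0}]'

```text
time: 2.6
tool_pos: [0.7554, -0.2997, 0.1826]
tcp_rot: [-3.124, 0.291, 0.019]
wrist_force: [-1.0, 1.2, -2.0]
width: -0.001
```

```bash
python3 -c "
from geo import *
import cv2
st();a=bot.read_camera('scene')[220:480,160:440];b=bot.read_camera('top')[100:280,320:520]
cv2.imwrite('pics/c2.png',np.hstack([cv2.resize(a,(420,390)),cv2.resize(b,None,fx=1.9,fy=390/180)]))"
```

```text
t 2.6 u 0.14295371820460706 v -0.06336645834699513 z 0.18264741324157543 xang [ 0.98269484 -0.18483201] [-1.00376784  1.24047588 -1.98545087] -0.0012445413821163876
```

View pics/c2.png

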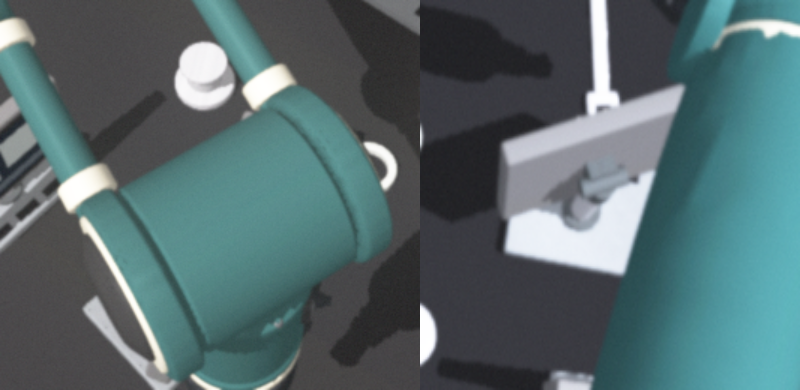

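The tool stands in front of the panel's right half. The panel hasn't moved; its left end is still at about (505,150) in the crop. Next I push.

Request:
play_rows --series '[{"translation": [-0.012, 0, 0], "spin": 0}, {"translation": [-0.012, 0, 0], "spin": 0}, {"translation": [-0.012, 0, 0], "spin": 0}, {"translation": [-0.01, 0, 0], "spin": 0}, {"translation": [-0.01, 0, 0], "spin": 0}]'

```text
time: 3.2
tool_pos: [0.7073, -0.2937, 0.1965]
tcp_rot: [3.123, -0.294, 0.018]
wrist_force: [3.1, -1.5, 0.8]
width: 0.0
```

Request:
play_rows --series '[{"translation": [-0.01, 0, 0], "spin": 0}, {"translation": [-0.008, 0, 0], "spin": 0}, {"translation": [-0.004, 0, 0], "spin": 0}, {"translation": [0, 0, 0], "spin": 0}, {"translation": [0, 0, 0], "spin": 0}]'

```text
time: 3.7
tool_pos: [0.682, -0.2866, 0.191]
tcp_rot: [-3.127, 0.295, 0.002]
wrist_force: [1.1, -0.9, 1.3]
width: -0.001
```

```bash
python3 -c "
from geo import *
import cv2
st();print(bot.get_calibration('wrist'));b=bot.read_camera('top')[100:280,320:520]
w=bot.read_camera('wrist')
cv2.imwrite('pics/c3.png',np.hstack([cv2.resize(w,(440,330)),cv2.resize(b,(360,330))]))"
```

```text
t 3.7 u 0.06839509336135582 v -0.0643174503871484 z 0.1910395353221738 xang [ 0.98241569 -0.18670309] [ 1.07923102 -0.88034705  1.32744095] -0.0005686961534795422
{'fov_y': 65.70646984690485, 'cx': 318.01269916340044, 'cy': 237.93329863693572, 'R': array([[-1.86588791e-01, -9.82437800e-01, -7.70080578e-04],
       [-9.42018038e-01,  1.78689462e-01,  2.84028331e-01],
       [-2.78902563e-01,  5.37219326e-02, -9.58815579e-01]]), 't': array([-0.15404809,  0.66764491,  0.54682499])}
```

View pics/c3.png

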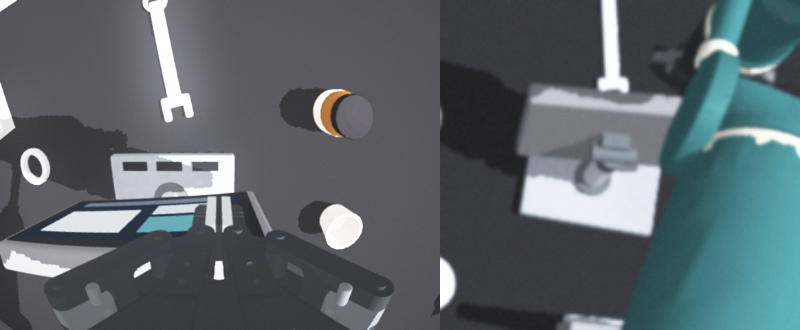

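The fingertip holds the right half of the panel. Panel edge slope is about 0.1 against 0.16 for the foot, so it is a few degrees short. I'll push slightly more, back off and move to the middle.

Request:
play_rows --series '[{"translation": [-0.005, 0, 0], "spin": 0}, {"translation": [0, 0, 0], "spin": 0}, {"translation": [0.015, 0, 0], "spin": 0}, {"translation": [0.025, 0, 0], "spin": 0}, {"translation": [0, -0.02, -0.005], "spin": 0}]'

```text
time: 4.3
tool_pos: [0.7205, -0.2753, 0.1938]
tcp_rot: [-3.127, 0.298, 0.005]
wrist_force: [0.5, 0.1, -0.6]
width: -0.001
```

Request:
play_rows --series '[{"translation": [0, -0.022, -0.005], "spin": 0}, {"translation": [0, -0.022, -0.005], "spin": 0}, {"translation": [0, 0, 0], "spin": 0}, {"translation": [-0.015, 0, 0], "spin": 0}, {"translation": [-0.01, 0, 0], "spin": 0}]'

```text
time: 4.8
tool_pos: [0.7033, -0.2247, 0.2067]
tcp_rot: [3.128, -0.292, -0.001]
wrist_force: [-0.6, -0.1, 0.2]
width: -0.001
```

```bash
python3 -c "
from geo import *
st()"
```

```text
t 4.8 u 0.07757883179078946 v 0.0004861764616104075 z 0.20673337173604403 xang [ 0.98268078 -0.18530619] [-0.62871268 -0.09629591  0.19583302] -0.0005107790452098719
```

Next I push toward u≈0.031, a distance of 46 mm.

Request:
play_rows --series '[{"translation": [-0.01, 0, 0], "spin": 0}, {"translation": [-0.01, 0, 0], "spin": 0}, {"translation": [-0.008, 0, 0], "spin": 0}, {"translation": [-0.008, 0, 0], "spin": 0}, {"translation": [-0.008, 0, 0], "spin": 0}]'

```text
time: 5.3
tool_pos: [0.6678, -0.2202, 0.2135]
tcp_rot: [3.123, -0.295, 0.032]
wrist_force: [12.2, -3.3, 11.8]
width: 0.001
```

Request:
play_rows --series '[{"translation": [-0.004, 0, 0], "spin": 0}, {"translation": [0, 0, 0], "spin": 0}, {"translation": [0, 0, 0], "spin": 0}]'

```text
time: 5.6
tool_pos: [0.664, -0.2195, 0.2144]
tcp_rot: [3.123, -0.295, 0.033]
wrist_force: [10.8, -2.1, 12.8]
width: -0.0
```

```bash
python3 -c "
from geo import *
st()"
```

```text
t 5.6 u 0.038011407339477485 v -0.001852323432595341 z 0.21441123134322376 xang [ 0.98210405 -0.1871513 ] [10.84480194 -2.06509151 12.76052809] -3.38875461666552e-05
```

Request:
play_rows --series '[{"translation": [-0.005, 0, 0.002], "spin": 0}, {"translation": [-0.005, 0, 0.001], "spin": 0}, {"translation": [-0.004, 0, 0], "spin": 0}, {"translation": [0, 0, 0], "spin": 0}, {"translation": [0, 0, 0], "spin": 0}]'

```text
time: 6.1
tool_pos: [0.6519, -0.2175, 0.2142]
tcp_rot: [3.121, -0.295, 0.04]
wrist_force: [11.4, -2.3, 18.5]
width: 0.003
```

```bash
python3 -c "
from geo import *
st()"
```

```text
t 6.1 u 0.02576414418572469 v -0.002216271978564303 z 0.21416843991457768 xang [ 0.98198363 -0.18718852] [11.44286798 -2.32800504 18.45873235] 0.002821299198975686
```

Estimated tilt is now about 0.5. I'll retreat outward and up, then swing clear to look.

Request:
play_rows --series '[{"translation": [0.01, 0, 0], "spin": 0}, {"translation": [0.02, 0, -0.01], "spin": 0}, {"translation": [0.03, 0, -0.03], "spin": 0}, {"translation": [0, 0, -0.045], "spin": 0}, {"translation": [0, 0, -0.045], "spin": 0}]'

```text
time: 6.6
tool_pos: [0.7015, -0.2256, 0.3321]
tcp_rot: [-3.127, 0.295, 0.007]
wrist_force: [0.2, 0.5, 0.2]
width: 0.003
```

Request:
play_rows --series '[{"translation": [-0.03, 0.04, 0], "spin": 0}, {"translation": [-0.03, 0.04, 0], "spin": 0}, {"translation": [-0.03, 0.04, 0], "spin": 0}, {"translation": [-0.03, 0.04, 0], "spin": 0}, {"translation": [-0.03, 0.04, 0], "spin": 0}]'

```text
time: 7.1
tool_pos: [0.5152, -0.3949, 0.3328]
tcp_rot: [-3.127, 0.295, 0.001]
wrist_force: [0.2, -0.4, 0.5]
width: -0.001
```

Request:
play_rows --series '[{"translation": [-0.03, 0.04, 0], "spin": 0}, {"translation": [-0.03, 0.04, 0], "spin": 0}, {"translation": [-0.03, 0.04, 0], "spin": 0}, {"translation": [-0.03, 0.04, 0], "spin": 0}, {"translation": [0, 0, 0], "spin": 0}]'

```text
time: 7.6
tool_pos: [0.3639, -0.5324, 0.3325]
tcp_rot: [3.126, -0.306, -0.005]
wrist_force: [1.7, 0.3, -0.7]
width: 0.002
```

Run:
```python
from geo import *
import cv2
st()
A=bot.read_camera("scene");B=bot.read_camera("top");cv2.imwrite("pics/sA.png",A);cv2.imwrite("pics/tB.png",B)
a=A[280:480,200:370]; b=B[120:240,345:485]
a=cv2.resize(a,None,fx=2.3,fy=2.3,interpolation=2);b=cv2.resize(b,None,fx=2.9,fy=2.9,interpolation=2)
c=np.zeros((460,797,3),np.uint8)
c[:,:391]=a;c[:348,391:]=b
cv2.imwrite("pics/c4.png",c)
```

```text
t 7.6 u -0.19752385775486403 v -0.36582354806579054 z 0.33249220605731167 xang [ 0.98104417 -0.1937617 ] [ 1.72606195  0.29128864 -0.6828905 ] 0.0019234523835565136
```

View pics/c4.png

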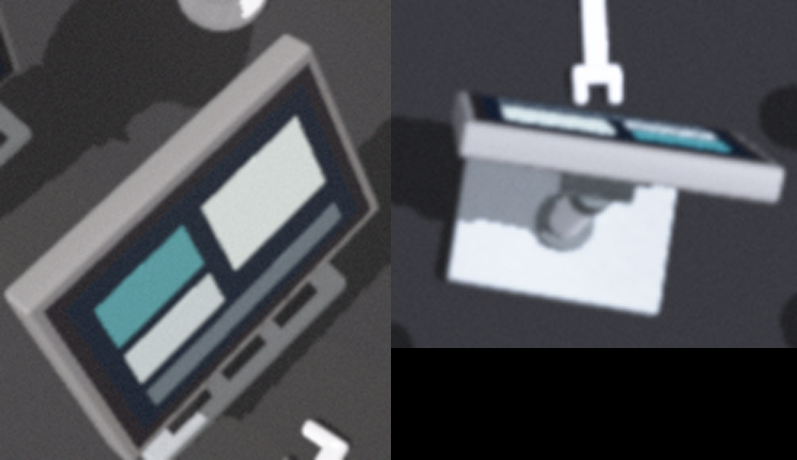

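The screen now faces the key side, square by eye and leaning back. I'll fit the corners for numbers.

Run:
```python
from geo import *
S=lambda x,y:("scene",(200+x/2.3,280+y/2.3)); T=lambda x,y:("top",(345+(x-391)/2.9,120+y/2.9))
P=[(T(465,120),(.012,.105,0)),(T(783,168),(.012,-.105,0)),(T(463,155),(-.012,.105,0)),(T(778,202),(-.012,-.105,0)),(T(458,95),(.012,.105,-.145)),
(S(310,50),(.012,.105,0)),(S(288,35),(-.012,.105,0)),(S(38,313),(.012,-.105,0)),(S(5,293),(-.012,-.105,0)),(S(377,208),(.012,.105,-.145)),(S(138,457),(.012,-.105,-.145))]
v,r=fit([(n,p,np.array(u)) for (n,u),p in P],pt,[.627,-.21,-.19,.5]);print(v,r.round(1).tolist(),"swivel",v[2]+.191)
import cv2
for n,f,g,(y0,y1,x0,x1) in(("scene","scene0","sA",(280,400,90,215)),("top","top0","tB",(140,225,140,235)),("top","top0","tB",(260,330,375,480))):
    a,b=(cv2.imread(f"pics/{k}.png")[y0:y1,x0:x1] for k in(f,g)); print(n,cv2.absdiff(a,b).mean(), cv2.phaseCorrelate(*(cv2.cvtColor(k,6).astype(np.float64) for k in(a,b))))
```

```text
[ 0.62557135 -0.20954946 -0.1619727   0.38628617] [[-0.8, -1.9], [1.0, -2.5], [-2.2, -1.3], [-0.1, -1.7], [-1.2, -1.2], [1.8, -2.8], [-1.3, -3.1], [-5.2, 1.1], [-2.1, -0.5], [0.1, -1.7], [-4.2, 2.8]] swivel 0.029027299204961582
scene 13.82371111111111 ((0.5546544342093966, -0.07066932548210758), 0.8134192318011342)
top 1.343859649122807 ((0.019954412129969512, 0.004481525664353114), 0.9994705617045758)
top 32.28027210884354 ((-0.2866618046278049, 0.23942955525028964), 0.6868469213029151)
```

Fit gives swivel 0.03 (good) and tilt 0.39, which is in band but near its lower edge. The gauge is unmoved. I'll do one more gentle push at the middle, about 7 mm deeper.

Request:
play_rows --series '[{"translation": [0.033, -0.04, 0], "spin": 0}, {"translation": [0.033, -0.04, 0], "spin": 0}, {"translation": [0.033, -0.04, 0], "spin": 0}, {"translation": [0.033, -0.04, 0], "spin": 0}, {"translation": [0.033, -0.04, 0], "spin": 0}]'

```text
time: 8.2
tool_pos: [0.564, -0.3657, 0.3332]
tcp_rot: [-3.127, 0.292, 0.0]
wrist_force: [0.5, 0.1, 0.5]
width: -0.001
```

Request:
play_rows --series '[{"translation": [0.033, -0.04, 0], "spin": 0}, {"translation": [0.033, -0.04, 0], "spin": 0}, {"translation": [0.033, -0.04, 0], "spin": 0}, {"translation": [0.033, -0.044, 0], "spin": 0}, {"translation": [0, 0, 0], "spin": 0}]'

```text
time: 8.7
tool_pos: [0.7186, -0.2313, 0.3315]
tcp_rot: [-3.125, 0.281, 0.0]
wrist_force: [1.1, 0.1, -0.7]
width: 0.002
```

Request:
play_rows --series '[{"translation": [0, 0, 0.04], "spin": 0}, {"translation": [0, 0, 0.04], "spin": 0}, {"translation": [0, 0, 0.035], "spin": 0}, {"translation": [0, 0, 0.005], "spin": 0}, {"translation": [0, 0, 0], "spin": 0}]'

```text
time: 9.2
tool_pos: [0.7134, -0.2383, 0.2116]
tcp_rot: [-3.127, 0.293, 0.006]
wrist_force: [-0.3, -0.9, -0.1]
width: -0.001
```

```bash
python3 -c "
from geo import *
st()"
```

```text
t 9.2 u 0.0900481120824656 v -0.01096426747765884 z 0.21159003697634646 xang [ 0.98259436 -0.1857254 ] [-0.31641573 -0.92432694 -0.05273112] -0.0008571695952377016
```

Request:
play_rows --series '[{"translation": [-0.015, -0.012, 0], "spin": 0}, {"translation": [-0.015, 0, 0], "spin": 0}, {"translation": [-0.015, 0, 0], "spin": 0}, {"translation": [-0.012, 0, 0], "spin": 0}, {"translation": [-0.01, 0, 0], "spin": 0}]'

```text
time: 9.7
tool_pos: [0.6515, -0.2155, 0.2163]
tcp_rot: [3.127, -0.294, 0.007]
wrist_force: [5.4, -0.7, 1.8]
width: -0.001
```

Request:
play_rows --series '[{"translation": [-0.006, 0, 0], "spin": 0}, {"translation": [-0.004, 0, 0], "spin": 0}, {"translation": [0, 0, 0], "spin": 0}, {"translation": [0, 0, 0], "spin": 0}]'

```text
time: 10.1
tool_pos: [0.6444, -0.2144, 0.2177]
tcp_rot: [3.126, -0.295, 0.016]
wrist_force: [4.0, 0.2, 7.4]
width: 0.002
```

```bash
python3 -c "
from geo import *
st()"
```

```text
t 10.1 u 0.017824332949553493 v -0.0005329538438928255 z 0.21771889469949568 xang [ 0.98234795 -0.18679167] [3.97661777 0.18619497 7.41398711] 0.001697517695515194
```

Request:
play_rows --series '[{"translation": [-0.003, 0, 0], "spin": 0}, {"translation": [-0.002, 0, 0], "spin": 0}, {"translation": [0, 0, 0], "spin": 0}, {"translation": [0.02, 0, -0.005], "spin": 0}, {"translation": [0.03, 0, -0.01], "spin": 0}]'

```text
time: 10.6
tool_pos: [0.6845, -0.2218, 0.229]
tcp_rot: [-3.128, 0.295, 0.002]
wrist_force: [0.3, -0.6, 0.8]
width: -0.002
```

Request:
play_rows --series '[{"translation": [0.01, 0, -0.045], "spin": 0}, {"translation": [0, 0, -0.045], "spin": 0}, {"translation": [0, 0, -0.02], "spin": 0}, {"translation": [-0.03, 0.04, 0], "spin": 0}, {"translation": [-0.03, 0.04, 0], "spin": 0}]'

```text
time: 11.1
tool_pos: [0.6218, -0.2911, 0.3404]
tcp_rot: [3.127, -0.29, 0.005]
wrist_force: [-0.3, -0.8, 0.4]
width: -0.0
```

Request:
play_rows --series '[{"translation": [-0.03, 0.04, 0], "spin": 0}, {"translation": [-0.03, 0.04, 0], "spin": 0}, {"translation": [-0.03, 0.04, 0], "spin": 0}, {"translation": [-0.03, 0.04, 0], "spin": 0}, {"translation": [-0.03, 0.04, 0], "spin": 0}]'

```text
time: 11.6
tool_pos: [0.4347, -0.4607, 0.3392]
tcp_rot: [3.127, -0.294, 0.001]
wrist_force: [0.9, -1.6, -0.5]
width: -0.0
```

Request:
play_rows --series '[{"translation": [-0.03, 0.04, 0], "spin": 0}, {"translation": [-0.03, 0.04, 0], "spin": 0}, {"translation": [0, 0, 0], "spin": 0}, {"translation": [0, 0, 0], "spin": 0}]'

```text
time: 12.0
tool_pos: [0.3613, -0.5278, 0.3387]
tcp_rot: [-3.127, 0.3, -0.001]
wrist_force: [0.8, -0.4, 0.0]
width: -0.002
```

Run:
```python
from geo import *
import cv2
st()
A=bot.read_camera("scene");B=bot.read_camera("top");cv2.imwrite("pics/sA2.png",A);cv2.imwrite("pics/tB2.png",B)
a=A[280:480,200:370]; b=B[120:240,345:485]
a=cv2.resize(a,None,fx=2.3,fy=2.3,interpolation=2);b=cv2.resize(b,None,fx=2.9,fy=2.9,interpolation=2)
c=np.zeros((460,797,3),np.uint8)
c[:,:391]=a;c[:348,391:]=b
cv2.imwrite("pics/c5.png",c)
```

```text
t 12.0 u -0.2009547458157318 v -0.3617741940617886 z 0.33871118962983765 xang [ 0.98181252 -0.18985201] [ 0.76684052 -0.36673834  0.0361316 ] -0.0020723231364242513
```

View pics/c5.png

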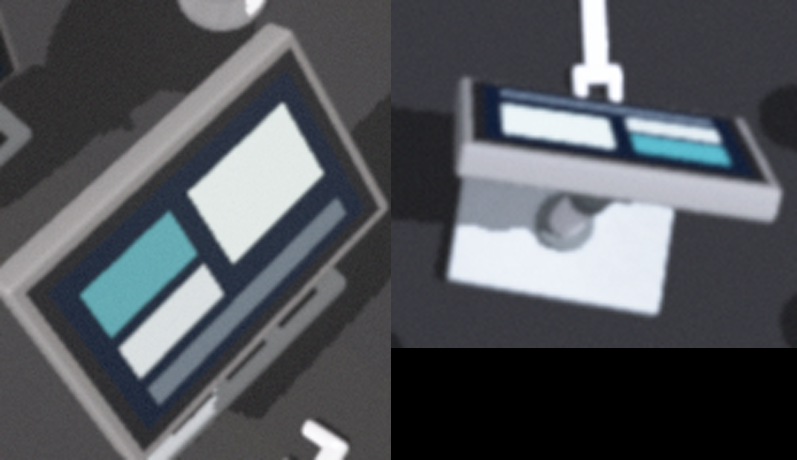

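Run:
```python
from geo import *
import cv2
S=lambda x,y:("scene",(200+x/2.3,280+y/2.3)); T=lambda x,y:("top",(345+(x-391)/2.9,120+y/2.9))
P=[(T(462,143),(.012,.105,0)),(T(780,189),(.012,-.105,0)),(T(460,176),(-.012,.105,0)),(T(775,221),(-.012,-.105,0)),(T(465,80),(.012,.105,-.145)),(T(743,120),(.012,-.105,-.145)),
(S(293,36),(.012,.105,0)),(S(270,25),(-.012,.105,0)),(S(22,293),(.012,-.105,0)),(S(387,207),(.012,.105,-.145)),(S(148,457),(.012,-.105,-.145))]
v,r=fit([(n,p,np.array(u)) for (n,u),p in P],pt,[.627,-.21,-.19,.5]);print(v,r.round(1).tolist(),"swivel",v[2]+.191)
for y0,y1,x0,x1 in((140,225,140,235),(260,330,375,480)):
    a,b=(cv2.cvtColor(cv2.imread(f"pics/{k}.png")[y0:y1,x0:x1],6).astype(float) for k in("top0","tB2"));print(cv2.phaseCorrelate(a,b))
```

```text
[ 0.62451012 -0.21012941 -0.1711077   0.56285019] [[-0.4, -2.2], [1.6, -1.1], [-1.9, -1.5], [-0.1, -0.2], [-2.0, -1.2], [-0.3, -0.2], [0.3, -3.5], [-0.8, -3.1], [-8.3, 0.2], [-0.2, -0.4], [-7.0, 4.7]] swivel 0.01989230490206656
((0.0029070047203134664, 0.0003110582559031627), 1.013001058419627)
((-0.1181111701362525, 0.2823204174300997), 0.715051010338756)
```

Swivel is 0.02 and tilt 0.56, both well inside the bands, and neither of the two small displays has moved. I'm handing in.

```bash
python3 -c "
from workcell import bot
print(bot.finish_job())"
```

```text
the job is handed in; nothing more can be done
None
```

I set the large panel square with its foot and leaning back about 30 degrees, then handed the job in at about 12 s. I did this by pushing with shut fingertips: first at the right half to swivel it, then twice at the middle of its top to lean it back. The arm then withdrew well clear.

**Panel:** the last camera fit gives a swivel of about 0.02 rad (allowed ±0.19) and a tilt of about 0.56 rad (allowed 0.33 to 0.72).

**Small displays:** neither of the two smaller displays moved, with image shifts under 0.3 px in the top view. That check was weaker for the nearer one, where the image match was only about 0.7.

**Forces:** the highest wrist reading seen at the end of any move was about 22 N, against limits of 40 N (pressing) and 120 N (wrist).

**Disagreements:**
- After the first push, the fingertip position suggested a tilt of about 0.5 rad, but the camera fit gave 0.39. I trusted the camera and pushed once more.
- In the last fit, two corners seen in the scene camera were 7 to 8 px off, so I read its tilt as good to a few hundredths of a radian.

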